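# Cull a batch of tie bars under the inspection lamp

### The arm

A 6-joint arm with a two-finger parallel gripper is mounted at the origin on the work surface. World frame = base frame: x ahead of the robot, y to its left, z up, the work surface at z = 0. Lengths are in mm, angles in rad, forces in N, time in s.
With the tool pointing down it reaches from about 300 to 875 mm from the base axis. Payload 6.4 kg.
Tool frame: the origin (TCP) lies on the centre line of the jaws, within the pads' length; the fingertips stand 11 mm ahead of it and the grasp point (between the pads) lies 8 mm behind it (env.tips_ahead is the distance from the TCP to the fingertips, in mm); z points along the fingers, y is the line along which they close (so a half turn about z gives the same grasp; the last joint's range is limited). The gripper opens to 88 mm and grips with 3 to 60 N. Pads are 18 mm wide; open, the fingers measure 123 mm over their backs; the gripper's body (75 mm by 187 mm) begins 45 mm behind the grasp point.
Start: joints at [-1.489, 0.181, 1.607, -0, 1.354, -0.206], TCP at [163.226, -551.361, 249.714] pointing down, gripper open.
Joint ranges: [-2.99, 2.99], [-0.89, 2.07], [0.3, 2.58], [-1.14, 4.28], [0, 2.63], [-3.12, 3.12]. Speed limits (rad/s): [2.57, 2.57, 3.01, 3.14, 3.14, 3.14].

### API

Orientations are given as a unit quaternion [x, y, z, w].
In Python, from workcell import env, snapshot gives the robot as it stands.
- The arm moves only by the tool move_arm, never from a script. Its argument "series" is a list of rows, each a list of 7 numbers: the turn, a rotation vector about the tool's x, y, z in degrees, then the shift along the tool's x, y, z in cm, then the finger opening in cm, from 0 to 8.81. A call has 1 to 20 rows; each row is the pose to reach, as a shift and turn from the pose commanded when the call began, along the tool's axes at that moment; what a row does not reach only later rows make up. A row lasts 1/10 s, in which the tool goes at most 50 mm and 8.59 degrees, less where a joint would pass 70% of its speed; a pose out of reach is approached as far as the arm can. A call with a gripper value outside its range is refused whole. The fingers move at their own pace and stop on an object; the grip force is fixed at half the most. Time passes only in rows, so rows that repeat a pose let the fingers close. It gives the time, the measured TCP pose, the force, the opening and the grip force at its end, in the units of the state.
- env.get_obs(): the state, without advancing time (a new reading comes with each control period).
- snapshot(name): name is "side" or "top" or "wrist"; returns a dict with "color" (420x560x3 uint8, blue, green, red), "camera_matrix" (3x3 intrinsics, pixels), "origin" and "orientation" of the camera in the world. Camera axes: x right, y up, looking along -z (the intrinsics and any distortion apply to the point x, -y, -z); pixel columns grow to the right and rows downward; lengths in mm; the calibration is good to about 2 mm. A picture is of the moment at which its call begins. There is no depth.
- env.hand_in(): hands the job in; it is judged then, once.
The state is a dict: "clock": time; "joint_positions": joint angles; "joint_vel": joint speeds; "effort": joint torques, N m; "eef_pos": TCP position; "orientation": TCP orientation; "wrist_force": force on the tool from outside, world axes, zero at the start; "ft_torque": the same for the moment, N m; "finger_gap": opening from 0.0 (shut) to 1.0 (fully open); "finger_force": force on a finger pad.
Only numpy, scipy, OpenCV 4.12 (cv2) and the standard library are available. Lean on these libraries where they do the work, as an engineer would, in place of code of your own. Each camera call takes 0.05 s, during which the arm holds its last target. There are 200 camera calls.

### The job

Swing the inspection lamp by its knob clear of the mat, then sort the batch of steel tie bars lying there: put every bent, hooked, short or broken one into the empty red scrap bin between mat and rack, and lay every sound one flat across both rails of the blue rack, side by side, centred and square to the rails. When all are sorted, swing the lamp back so that its head is over the middle of the empty mat, and leave the other things on the desk where they are.

Things in the scene. Friction and masses are not known exactly. Their poses are not given: they have to be found in the camera images.
- tie1: A sound steel tie bar, flat, straight, whole: 150 long x 24 wide x 12 mm thick, round ends, an 11 mm hole near each end; 0.3 kg. Starts lying flat on the mat. Origin: centre of the underside; x along its length, y across, z up. May be absent (None throughout).
- tie2: A sound steel tie bar, flat, straight, whole: 150 long x 24 wide x 12 mm thick, round ends, an 11 mm hole near each end; 0.3 kg. Starts lying flat on the mat. Origin: centre of the underside; x along its length, y across, z up. May be absent (None throughout).
- tie3: A sound steel tie bar, flat, straight, whole: 150 long x 24 wide x 12 mm thick, round ends, an 11 mm hole near each end; 0.3 kg. Starts lying flat on the mat. Origin: centre of the underside; x along its length, y across, z up. May be absent (None throughout).
- bent_tie: A reject: a tie bar of the same stock (24 wide, 12 mm thick) with a 34 degree (0.6 rad) dog-leg at its middle, in plan, lying flat. Origin: underside, at the bend. From the origin one 75 mm leg runs along direction (cos 0.3, -sin 0.3) in its own x, y, the other along (-cos 0.3, -sin 0.3); z up. 0.3 kg. May be absent.
- hooked_tie: A reject: a tie bar (24 wide, 12 mm thick) with one end bent aside, in plan, lying flat: straight along its x from -75 to +30 mm, then a 45 mm end that turns 46 degrees (0.8 rad) towards its +y. Origin: underside, on the centre line of the straight part; z up. 0.3 kg. May be absent.
- short_tie: A reject: a tie bar that is too short, 100 mm long (x), 24 wide (y), 12 mm thick, with one hole, at its round end (-x); the other end is cut square. Origin: centre of the underside, z up. 0.2 kg. May be absent.
- snapped_tie: A reject: a tie bar with one corner broken off: from x = -75 to +25 mm it is 24 wide, from x = +25 to +67 mm only the half on the -y side (12 mm) is left; 12 mm thick, one hole at -x. Origin: underside, on the centre line, 75 mm from the round end; z up. 0.25 kg. May be absent.
- mat: The dark rubber inspection mat, 300 (x) x 330 (y) x 3 mm, fixed, on which the tie bars start. Origin: centre of its underside.
- mat_mid (a point): Middle of the mat's upper face.
- lamp_arm (a joint): Angle (rad) of the inspection lamp's swing arm about its upright post beside the mat. 0: along the lamp base's x axis, about over the mat's middle (where it starts, within 0.2). Growing values swing it clockwise from above, away from the mat towards the far side; it travels -0.4 to 1.7 and stays where it is left.
- lamp_pivot (a point): Point on the lamp post's axis at z = 205 mm. The post is 22 mm thick, its foot 100 mm across.
- lamp_knob (a point): Middle of the upright black knob on the lamp arm, 26 mm in diameter, standing from z = 205 to 255 mm, 120 mm from the pivot axis. The white arm under it is 22 mm wide, its top at z = 205 mm.
- lamp_head (a point): Centre of the underside (z = 165 mm) of the round white lamp head, 110 mm in diameter and 30 mm thick, 296 mm from the pivot axis; x along the arm, away from the post.
- rack: The blue two-rail rack, fixed. Two level rails run along its x, 270 mm long, each 8 mm wide, their centre lines 70 mm apart (at y = -35 and +35 mm), tops at z = 70 mm; open between and below the rails down to a base plate 270 x 110 x 8 mm. Origin: centre of the underside.
- rack_mid (a point): Centre of the rack at the height of the rail tops; axes as the rack's.
- bin: The empty open red scrap bin on the desk between mat and rack, fixed: outside 220 (x) x 160 (y) x 75 mm high, walls and floor 4 mm. Origin: centre of the underside. (The red bins along the far edge of the desk are stock and no part of the job.)
- bin_in (a point): Centre of the scrap bin's inner floor.
- tape_roll: Yellow roll of tape, 90 mm across, 24 mm high; not to be disturbed. Origin: centre of its underside.
- square: Try square, 70 mm stock and 120 mm blade, lying behind the mat; not to be disturbed.
- spray_can: Orange can, 64 mm across, 150 mm high, beyond the rack; not to be disturbed. Origin: centre of its underside.
- mug: White mug, 90 mm high; not to be disturbed. Origin: centre of its underside.
- wrench: Wrench, 200 mm; not to be disturbed.
- carton: Small cardboard carton 80 x 100 x 45 mm, behind the mat; not to be disturbed. Origin: centre of its underside.
- grease_jar: Grey jar, 72 mm across, 75 mm high; not to be disturbed. Origin: centre of its underside.
Things that resemble listed ones, but are neither listed nor needed, are in the scene too. Leave any brown look-alike of the snapped_tie alone.

How it is judged (in metres and radians):
On the way, in this order (a step that is already met when the one before it is completed fails the run):
1. the lamp head is swung clear of the mat, all bars still lying on the mat (horizontal distance between lamp_head and mat_mid above 0.22 m and velocity of joint lamp_arm between -0.05 and 0.05 rad/s and height (world z) of each of tie1, tie2, tie3, bent_tie, hooked_tie, short_tie, snapped_tie below 0.02 m), for 0.2 s.
2. every sound bar lies across the rack's rails and every reject is in the scrap bin, the lamp still clear (horizontal distance between lamp_head and mat_mid above 0.2 m and x of tie1 in the frame of rack_mid between -0.123 and 0.123 m and y of tie1 in the frame of rack_mid between -0.03 and 0.03 m and height (world z) of tie1 between 0.064 and 0.086 m and angle between the x axis of each of tie1, tie2, tie3 and the y axis of rack, either way round below 0.3 rad and angle between the z axis of each of tie1, tie2, tie3 and the z axis of rack, either way round below 0.1 rad and linear speed of each of tie1, tie2, tie3, bent_tie, hooked_tie, short_tie, snapped_tie below 0.02 m/s and x of tie2 in the frame of rack_mid between -0.123 and 0.123 m and y of tie2 in the frame of rack_mid between -0.03 and 0.03 m and height (world z) of tie2 between 0.064 and 0.086 m and x of tie3 in the frame of rack_mid between -0.123 and 0.123 m and y of tie3 in the frame of rack_mid between -0.03 and 0.03 m and height (world z) of tie3 between 0.064 and 0.086 m and x of bent_tie in the frame of bin_in between -0.11 and 0.11 m and y of bent_tie in the frame of bin_in between -0.08 and 0.08 m and height (world z) of each of bent_tie, hooked_tie, short_tie, snapped_tie below 0.065 m and x of hooked_tie in the frame of bin_in between -0.11 and 0.11 m and y of hooked_tie in the frame of bin_in between -0.08 and 0.08 m and x of short_tie in the frame of bin_in between -0.11 and 0.11 m and y of short_tie in the frame of bin_in between -0.08 and 0.08 m and x of snapped_tie in the frame of bin_in between -0.11 and 0.11 m and y of snapped_tie in the frame of bin_in between -0.08 and 0.08 m), for 0.2 s.
3. the lamp head is back over the middle of the mat (horizontal distance between lamp_head and mat_mid below 0.06 m and velocity of joint lamp_arm between -0.05 and 0.05 rad/s), for 0.2 s.
At the end, for the whole second after the job is handed in: Sound bars rest flat (0.1 rad) across both rails, middles within 30 mm of the rack's centre line and 123 mm along it, square within 0.3 rad, none stacked; rejects rest inside the scrap bin; the lamp head's centre is within 60 mm of over the mat's middle, and still (all of step 3 and x of tie1 in the frame of rack_mid between -0.123 and 0.123 m and y of tie1 in the frame of rack_mid between -0.03 and 0.03 m and height (world z) of tie1 between 0.064 and 0.086 m and angle between the x axis of each of tie1, tie2, tie3 and the y axis of rack, either way round below 0.3 rad and angle between the z axis of each of tie1, tie2, tie3 and the z axis of rack, either way round below 0.1 rad and linear speed of each of tie1, tie2, tie3, bent_tie, hooked_tie, short_tie, snapped_tie below 0.02 m/s and x of tie2 in the frame of rack_mid between -0.123 and 0.123 m and y of tie2 in the frame of rack_mid between -0.03 and 0.03 m and height (world z) of tie2 between 0.064 and 0.086 m and x of tie3 in the frame of rack_mid between -0.123 and 0.123 m and y of tie3 in the frame of rack_mid between -0.03 and 0.03 m and height (world z) of tie3 between 0.064 and 0.086 m and x of bent_tie in the frame of bin_in between -0.11 and 0.11 m and y of bent_tie in the frame of bin_in between -0.08 and 0.08 m and height (world z) of each of bent_tie, hooked_tie, short_tie, snapped_tie below 0.065 m and x of hooked_tie in the frame of bin_in between -0.11 and 0.11 m and y of hooked_tie in the frame of bin_in between -0.08 and 0.08 m and x of short_tie in the frame of bin_in between -0.11 and 0.11 m and y of short_tie in the frame of bin_in between -0.08 and 0.08 m and x of snapped_tie in the frame of bin_in between -0.11 and 0.11 m and y of snapped_tie in the frame of bin_in between -0.08 and 0.08 m); the robot touches nothing.
It fails at once if another thing on the desk is pushed more than 5 cm or knocked over (distance of any of tape_roll, square, spray_can, mug, wrench, carton, grease_jar from where it was at the start of the episode above 0.05 m or angle between any of tape_roll, square, spray_can, mug, wrench, carton, grease_jar's own z axis and vertical above 0.5 rad).
Of tie1, tie2, tie3, bent_tie, hooked_tie, short_tie, snapped_tie only 5 to 7 are there at a start; the rules pass over those that are not, and their reading is None.
At some moment in a run one of bent_tie, hooked_tie, short_tie, snapped_tie may be knocked a few centimetres aside while the robot is not near it.
Once in a run the grip may slacken for a moment while it holds something.
It also fails if it takes over 210 s, if anything falls off the work surface, if the arm or the gripper's body presses on something with over 40 N, if the wrist force passes 120 N, or if a joint passes its speed limit or range.

## Working session

There is one attempt and no reset: what is moved stays moved. The work goes in short steps, Python scripts to look and compute and a tool call to move; the robot and the scene stay as the last step left them, time stands still between calls to the robot, and variables do not carry over. Pictures are saved under pics/ and viewed, at most 17 in all, crops included, and the job is handed in when it is done.

Besides the shell and the picture viewer there is one more tool, called after "Call:" as name(argument=value, ...), one argument or row to a line, values as JSON. move_arm: Moves the arm, as the interface text tells. Its arguments: {"type":"object","properties":{"series":{"type":"array"}},"required":["series"]}

```bash
mkdir -p pics; ls; cat > h.py <<'E'
import numpy as np, cv2
from scipy.spatial.transform import Rotation as R
from workcell import env, snapshot
def snap(name, fn=None):
    s=snapshot(name)
    if fn: cv2.imwrite('pics/'+fn, s['color'])
    return s
def pose(s):
    o=np.array(s['origin'],float); q=np.array(s['orientation'],float)
    M=R.from_quat(q).as_matrix() if q.size==4 else q.reshape(3,3)
    return o,M
def ray(s,uv,z):
    o,M=pose(s); uv=np.atleast_2d(np.array(uv,float)); K=np.array(s['camera_matrix'])
    d=s.get('distortion'); 
    p=cv2.undistortPoints(uv.reshape(-1,1,2),K,np.array(d,float) if d is not None else None).reshape(-1,2)
    D=np.c_[p[:,0],-p[:,1],-np.ones(len(p))]@M.T
    return o+D*((z-o[2])/D[:,2])[:,None]
def proj(s,P):
    o,M=pose(s); c=(np.atleast_2d(P)-o)@M; K=np.array(s['camera_matrix'])
    p=np.c_[c[:,0],-c[:,1],-c[:,2]]; p=p/p[:,2:]
    return (p@K.T)[:,:2]
E
python3 - <<'E'
from h import *
for n in ('top','side','wrist'):
    s=snap(n,n+'0.png'); print(n,[k for k in s],s['origin'],s['orientation'],s['camera_matrix'])
print(env.get_obs())
E
```

```text
pics
top ['color', 'camera_matrix', 'origin', 'orientation'] [ 194.51351979  -32.51984463 1766.2808425 ] [ 0.0734986  -0.06910077 -0.67435368  0.73148489] [[510.23248315   0.         269.19388226]
 [  0.         510.23248315 217.54492349]
 [  0.           0.           1.        ]]
side ['color', 'camera_matrix', 'origin', 'orientation'] [ 79.19895548 633.19597889 908.27478463] [-0.1233862   0.37305007  0.87842    -0.27200696] [[417.56267977   0.         288.70318839]
 [  0.         417.56267977 206.37381179]
 [  0.           0.           1.        ]]
wrist ['color', 'camera_matrix', 'origin', 'orientation'] [ 241.17896658 -528.26027796  384.67093188] [-0.12703412  0.09610105 -0.59068825  0.79102106] [[367.31643569   0.         282.05910819]
 [  0.         367.31643569 207.2575649 ]
 [  0.           0.           1.        ]]
{'clock': 0.15, 'joint_positions': array([-1.48929653e+00,  1.81380969e-01,  1.60770953e+00, -3.69312791e-06,
        1.35383392e+00, -2.06271005e-01]), 'joint_vel': array([ 0.00016175, -0.00200925, -0.00298066,  0.00035939,  0.0003146 ,
       -0.00081733]), 'effort': array([ 1.52436846e-04, -4.34233403e+01, -3.42177737e+01,  7.01647927e-02,
        3.55395104e-02, -8.48845661e-05]), 'eef_pos': array([ 163.19426805, -550.96286357,  249.04440072]), 'orientation': array([ 9.89666066e-01,  1.43389798e-01,  3.97151592e-05, -6.64701407e-04]), 'wrist_force': array([-0.31325251,  0.7129028 , -0.60648026]), 'ft_torque': array([ 0.00315979, -0.00589826, -0.02240408]), 'finger_force': 0.0, 'finger_gap': 1.006319906580803}
```

View pics/top0.png

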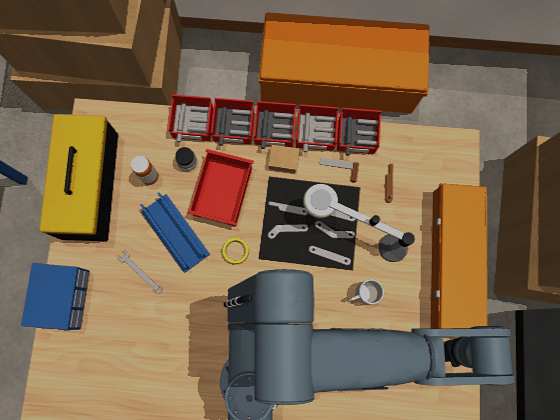

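View pics/side0.png

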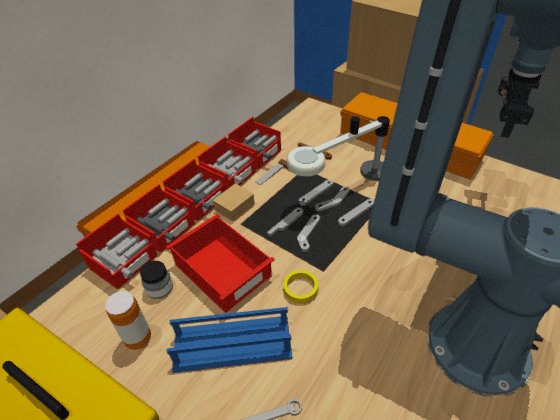

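The top view shows the mat around (310,222), with lamp head at (321,200), knob at about (375,219), post at about (393,247) foot, bin (221,188), rack (175,231). The brown look-alike is off the mat at (389,182). The side view shows 5 bars on the mat.

```bash
python3 - <<'E'
from h import *
s=snap('top'); im=s['color']
c=im[170:280,250:430]; cv2.imwrite('pics/c1.png',cv2.resize(c,None,fx=4.4,fy=4.4,interpolation=cv2.INTER_CUBIC))
g=cv2.cvtColor(im,cv2.COLOR_BGR2HSV)
# rack, bin, mat
for n,m,z in (('rack',(g[...,0]>100)&(g[...,0]<125)&(g[...,1]>120),70),('bin',((g[...,0]<6)|(g[...,0]>174))&(g[...,1]>150),75)):
    m=m.astype(np.uint8)*255; m[:, :130]=0; m[:152]=0; m[280:]=0;m[:,300:]=0
    k=max(cv2.findContours(m,cv2.RETR_EXTERNAL,cv2.CHAIN_APPROX_SIMPLE)[0],key=cv2.contourArea)
    r=cv2.minAreaRect(k); b=cv2.boxPoints(r); P=ray(s,b,z); print(n,b.round(1).tolist(),P.round(1).tolist(),P.mean(0).round(1))
for p,z in (((375,219),255),((408,239),205),((321,200),195),((393,247),5)): print(p,ray(s,p,z).round(1))
E
```

```text
rack [[137.8000030517578, 207.3000030517578], [162.8000030517578, 189.5], [209.0, 254.3000030517578], [184.10000610351562, 272.1000061035156]] [[540.3, 441.3, 70.0], [609.5, 364.2, 70.0], [400.0, 182.6, 70.0], [334.0, 259.0, 70.0]] [470.9 311.8  70. ]
bin [[186.6999969482422, 213.3000030517578], [204.8000030517578, 147.10000610351562], [253.1999969482422, 160.3000030517578], [235.0, 226.5]] [[532.2, 272.2, 75.0], [771.6, 235.8, 75.0], [737.3, 63.8, 75.0], [500.0, 104.5, 75.0]] [635.3 169.1  75. ]
(375, 219) [[ 524.9 -329.6  255. ]]
(408, 239) [[ 481.  -443.8  205. ]]
(321, 200) [[ 585.5 -168.4  195. ]]
(393, 247) [[ 485.2 -445.2    5. ]]
```

View pics/c1.png

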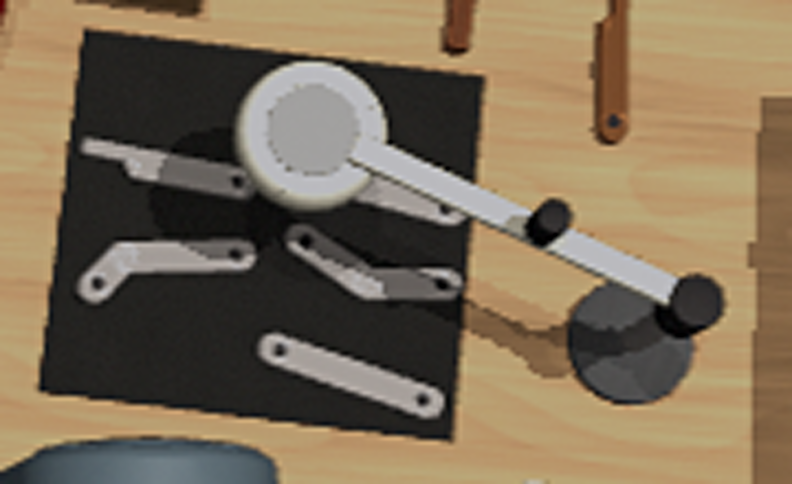

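The crop shows five bars on the mat: snapped at (165,165), hooked at (165,265), bent at (375,270), a straight one at (350,375), and one half hidden under the lamp at (410,200). The knob top is at (552,215) and the post at (695,300). The brown look-alike at (610,70) is off the mat and stays where it is. I'll swing the lamp first.

```bash
cat >> h.py <<'E'
def go(x,y,z,psi,base=None):
    """psi=yaw (deg) of tool x; prints turn deg / shift cm from pose now (or base=(x,y,z,psi))"""
    def Rd(p):
        p=np.radians(p); return np.array([[np.cos(p),np.sin(p),0],[np.sin(p),-np.cos(p),0],[0,0,-1]])
    if base is None:
        o=env.get_obs(); p0=np.array(o['eef_pos']); R0=R.from_quat(o['orientation']).as_matrix()
    else: p0=np.array(base[:3],float); R0=Rd(base[3])
    r=R.from_matrix(R0.T@Rd(psi)).as_rotvec(degrees=True); d=R0.T@(np.array([x,y,z])-p0)/10
    print(r.round(1).tolist(),d.round(2).tolist(),'q6',round(np.arctan2(y,x)+np.pi/2-np.radians(psi),2))
E
python3 - <<'E'
from h import *
s=snap('top')
P=ray(s,np.array([(84,30),(485,75),(452,440),(40,390)])/4.4+[250,170],3); print(P.round(1).tolist()); m=P.mean(0); print('mat',m)
pv=np.array([484,-445]); d=m[:2]-pv; print('dist',np.linalg.norm(d),'angle',np.degrees(np.arctan2(d[1],d[0])))
go(163,-551,310,70); go(525,-331,310,70); go(525,-331,236,70)
a0=70
print('swing')
for k in range(0,66,5):
    a=np.radians(a0-k); go(pv[0]+120*np.cos(a),pv[1]+120*np.sin(a),236,70-k,base=(525,-331,236,70))
E
```

```text
[[703.5, 5.7, 3.0], [692.2, -321.9, 3.0], [393.9, -309.4, 3.0], [407.0, 16.4, 3.0]]
mat [ 549.1435703  -152.29454277    3.        ]
dist 299.86691955184796 angle 77.4529294602061
[-0.0, -0.0, -53.5] [-0.01, -0.02, -6.07] q6 -0.93
[-0.0, -0.0, -53.5] [40.94, -10.84, -6.05] q6 -0.21
[-0.0, -0.0, -53.5] [40.94, -10.84, 1.35] q6 -0.21
swing
[0.0, 0.0, 0.0] [-0.11, 0.05, 0.0] q6 -0.22
[0.0, 0.0, 5.0] [-0.16, 1.09, 0.0] q6 -0.13
[0.0, 0.0, 10.0] [-0.3, 2.13, 0.0] q6 -0.04
[0.0, 0.0, 15.0] [-0.52, 3.15, 0.0] q6 0.05
[0.0, 0.0, 20.0] [-0.84, 4.15, 0.0] q6 0.14
[0.0, 0.0, 25.0] [-1.24, 5.12, 0.0] q6 0.22
[0.0, 0.0, 30.0] [-1.72, 6.05, 0.0] q6 0.3
[0.0, 0.0, 35.0] [-2.28, 6.93, 0.0] q6 0.39
[0.0, 0.0, 40.0] [-2.92, 7.76, 0.0] q6 0.47
[0.0, 0.0, 45.0] [-3.63, 8.53, 0.0] q6 0.55
[0.0, 0.0, 50.0] [-4.4, 9.24, 0.0] q6 0.63
[0.0, 0.0, 55.0] [-5.23, 9.88, 0.0] q6 0.71
[0.0, 0.0, 60.0] [-6.11, 10.44, 0.0] q6 0.78
[0.0, 0.0, 65.0] [-7.04, 10.92, 0.0] q6 0.86
```

Call:
move_arm(
  series=[
    [0,0,-8,0,0,-6,8.8],
    [0,0,-16,4,-1,-6,8.8],
    [0,0,-24,8,-2,-6,8.8],
    [0,0,-32,12,-3.2,-6,8.8],
    [0,0,-40,16,-4.2,-6,8.8],
    [0,0,-48,20,-5.3,-6,8.8],
    [0,0,-53.5,24,-6.4,-6,8.8],
    [0,0,-53.5,28,-7.4,-6,8.8],
    [0,0,-53.5,32,-8.5,-6,8.8],
    [0,0,-53.5,36,-9.5,-6,8.8],
    [0,0,-53.5,39,-10.3,-6,8.8],
    [0,0,-53.5,40.9,-10.8,-6,8.8],
    [0,0,-53.5,40.9,-10.8,-6,8.8],
    [0,0,-53.5,40.9,-10.8,-6,8.8],
    [0,0,-53.5,40.9,-10.8,-6,8.8],
    [0,0,-53.5,40.9,-10.8,-6,8.8],
  ],
)

```text
clock: 1.85
eef_pos: [523.9, -332.5, 309.8]
orientation: [0.82, 0.573, -0.0, 0.0]
wrist_force: [-1.0, 0.3, -0.4]
finger_gap: 0.996
finger_force: 0.0
```

```bash
python3 - <<'E'
from h import *
o=env.get_obs(); print(o['eef_pos'],o['wrist_force'],o['clock'])
s=snap('wrist','w1.png'); go(525,-331,236,70); print(proj(s,[(525,-331,255)]))
E
```

```text
[ 523.9031537  -332.53543812  309.80060389] [-0.97365505  0.26315491 -0.39969337] 1.85
[0.0, 0.0, -0.1] [0.18, 0.05, 7.38] q6 -0.21
[[283.82179956 235.06679713]]
```

View pics/w1.png

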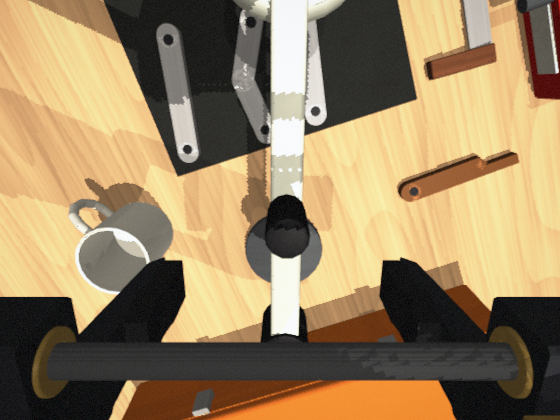

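The knob top shows at (288,237) against a predicted (284,235), so it is centred between the fingers. I'll descend and close loosely.

Call:
move_arm(
  series=[
    [0,0,0,0.2,0,3,8.8],
    [0,0,0,0.2,0,6,8.8],
    [0,0,0,0.2,0,7.4,8.8],
    [0,0,0,0.2,0,7.4,6],
    [0,0,0,0.2,0,7.4,4],
    [0,0,0,0.2,0,7.4,3],
    [0,0,0,0.2,0,7.4,3],
    [0,0,0,0.2,0,7.4,3],
    [0,0,0,0.2,0,7.4,3],
    [0,0,0,0.2,0,7.4,3],
  ],
)

```text
clock: 2.9
eef_pos: [525.5, -329.8, 235.9]
orientation: [0.819, 0.574, 0.0, 0.0]
wrist_force: [-0.0, 0.4, 1.1]
finger_gap: 0.384
finger_force: 0.0
```

Call:
move_arm(
  series=[
    [0,0,4,-0.1,1,0,3],
    [0,0,8,-0.2,1.8,0,3],
    [0,0,12,-0.35,2.6,0,3],
    [0,0,16,-0.6,3.4,0,3],
    [0,0,20,-0.8,4.1,0,3],
    [0,0,25,-1.2,5.1,0,3],
    [0,0,30,-1.7,6,0,3],
    [0,0,35,-2.3,6.9,0,3],
    [0,0,40,-2.9,7.8,0,3],
    [0,0,45,-3.6,8.5,0,3],
    [0,0,50,-4.4,9.2,0,3],
    [0,0,55,-5.2,9.9,0,3],
    [0,0,60,-6.1,10.4,0,3],
    [0,0,64,-6.9,10.8,0,3],
    [0,0,66,-7.2,11,0,3],
    [0,0,66,-7.2,11,0,3],
    [0,0,66,-7.2,11,0,3],
    [0,0,66,-7.2,11,0,5],
    [0,0,66,-7.2,11,0,8],
    [0,0,66,-7.2,11,0,8],
  ],
)

```text
clock: 4.9
eef_pos: [604.2, -434.9, 235.8]
orientation: [0.999, 0.035, 0.0, 0.0]
wrist_force: [0.3, 0.7, -0.3]
finger_gap: 0.588
finger_force: 0.0
```

Call:
move_arm(
  series=[
    [0,0,0,0,0,0,8.8],
    [0,0,0,0,0,0,8.8],
    [0,0,0,0,0,0,8.8],
    [0,0,0,0,0,0,8.8],
    [0,0,0,0,0,-4,8.8],
    [0,0,0,0,0,-8,8.8],
    [0,0,0,0,0,-9,8.8],
    [0,0,0,0,0,-9,8.8],
  ],
)

```text
clock: 5.7
eef_pos: [604.9, -435.8, 328.9]
orientation: [0.999, 0.035, 0.002, 0.002]
wrist_force: [0.3, -0.6, 0.4]
finger_gap: 0.998
finger_force: 0.0
```

```bash
python3 - <<'E'
from h import *
o=env.get_obs(); print(o['eef_pos'],o['clock'])
s=snap('top'); im=s['color']
m=np.zeros(im.shape[:2],np.uint8)
poly=proj(s,[(703,6,3),(692,-322,3),(394,-309,3),(407,16,3)]).astype(np.int32)
cv2.fillConvexPoly(m,poly,255)
g=cv2.cvtColor(im,cv2.COLOR_BGR2GRAY); b=((g>65)&(m>0)).astype(np.uint8)*255
for k in cv2.findContours(b,cv2.RETR_EXTERNAL,cv2.CHAIN_APPROX_NONE)[0]:
    if cv2.contourArea(k)<60: continue
    P=ray(s,k.reshape(-1,2),15)[:,:2].astype(np.float32); r=cv2.minAreaRect(P); M=cv2.moments(k)
    c=ray(s,(M['m10']/M['m00'],M['m01']/M['m00']),15)[0]
    print(np.round(k.mean((0,1))),'cen',c.round(1),'rect',np.round(r[0],1),np.round(r[1],1),round(r[2],1))
x,y,w,h=230,150,210,150
cv2.imwrite('pics/c2.png',cv2.resize(im[y:y+h,x:x+w],None,fx=3.8,fy=3.8,interpolation=cv2.INTER_CUBIC))
E
```

```text
[ 604.91099546 -435.81227047  328.89035456] 5.7
[278. 239.] cen [471.9 -38.1  15. ] rect [470.5 -62.1] [126.3 167.3] 4.7
[324. 227.] cen [ 536.  -192.7   15. ] rect [ 543.2 -198.1] [52.8 52.8] 45.7
[333. 236.] cen [ 480.  -237.9   15. ] rect [ 504.7 -209.1] [205.2 215.7] 87.1
[288. 208.] cen [592.4 -76.6  15. ] rect [592.5 -69.3] [144.9  26.2] 83.1
```

View pics/c2.png

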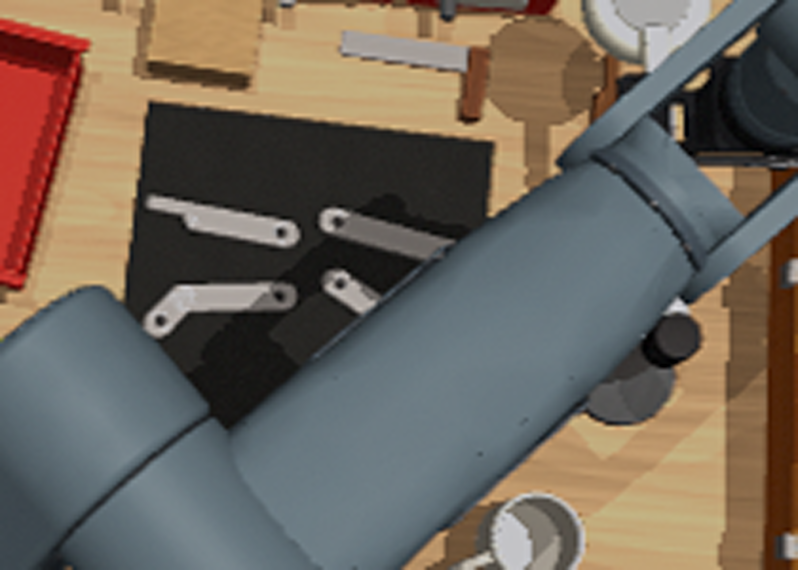

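The lamp is clear, with its head at the upper right. The arm hides part of the mat, so I'll move it over to the rack side to get an open view.

```bash
python3 - <<'E'
from h import *
go(420,240,329,90); go(520,-100,329,48)
E
```

```text
[0.1, 0.0, -86.0] [-13.68, -68.64, -0.37] q6 0.52
[0.1, -0.0, -44.0] [-6.07, -34.03, -0.33] q6 0.54
```

Call:
move_arm(
  series=[
    [0,0,-6,-0.8,-4.5,0,8.8],
    [0,0,-12,-1.6,-9,0,8.8],
    [0,0,-18,-2.4,-13.5,0,8.8],
    [0,0,-24,-3.2,-18,0,8.8],
    [0,0,-30,-4,-22.5,0,8.8],
    [0,0,-36,-4.8,-27,0,8.8],
    [0,0,-42,-5.8,-31.5,0,8.8],
    [0,0,-47,-6.8,-36,0,8.8],
    [0,0,-52,-7.7,-40.5,0,8.8],
    [0,0,-58,-8.6,-45,0,8.8],
    [0,0,-63,-9.4,-49.5,0,8.8],
    [0,0,-69,-10.3,-54,0,8.8],
    [0,0,-75,-11.4,-58.5,0,8.8],
    [0,0,-80,-12.5,-63,0,8.8],
    [0,0,-86,-13.7,-67,0,8.8],
    [0,0,-86,-13.7,-68.6,0,8.8],
    [0,0,-86,-13.7,-68.6,0,8.8],
    [0,0,-86,-13.7,-68.6,0,8.8],
  ],
)

```text
clock: 7.55
eef_pos: [419.0, 239.3, 323.9]
orientation: [0.707, 0.707, -0.002, -0.001]
wrist_force: [0.3, 0.2, -0.2]
finger_gap: 0.999
finger_force: 0.0
```

```bash
cat >> h.py <<'E'
def bars(s,zt=15):
    im=s['color']; m=np.zeros(im.shape[:2],np.uint8)
    poly=proj(s,[(698,0,3),(688,-317,3),(397,-305,3),(411,11,3)]).astype(np.int32)
    cv2.fillConvexPoly(m,poly,255); g=cv2.cvtColor(im,cv2.COLOR_BGR2GRAY)
    b=((g>65)&(m>0)).astype(np.uint8)*255
    out=[]
    for k in cv2.findContours(b,cv2.RETR_EXTERNAL,cv2.CHAIN_APPROX_NONE)[0]:
        if cv2.contourArea(k)<60: continue
        P=ray(s,k.reshape(-1,2),zt)[:,:2].astype(np.float32); (c,wh,a)=cv2.minAreaRect(P)
        if wh[0]<wh[1]: wh=wh[::-1]; a+=90
        M=cv2.moments(k); cc=ray(s,(M['m10']/M['m00'],M['m01']/M['m00']),zt)[0]
        hull=cv2.contourArea(P)/cv2.contourArea(cv2.convexHull(P))
        out.append((cc,c,wh,a)); print(np.round(k.mean((0,1))),'cen',cc.round(1),'rect',np.round(c,1),np.round(wh,1),'ang',round(a%180,1),'solid',round(hull,2))
    return b,out
E
python3 - <<'E'
from h import *
print(env.get_obs()['eef_pos'],env.get_obs()['clock'])
s=snap('top'); b,_=bars(s); im=s['color']
x,y,w,h=230,150,210,150
cv2.imwrite('pics/c3.png',cv2.resize(im[y:y+h,x:x+w],None,fx=3.8,fy=3.8,interpolation=cv2.INTER_CUBIC))
E
```

```text
[418.99182968 239.31201601 323.88215033] 7.55
[329. 255.] cen [ 438.1 -225.4   15. ] rect [ 438.4 -224.5] [149.7  25.2] ang 75.3 solid 0.9
[287. 229.] cen [516.2 -70.8  15. ] rect [517.8 -72.2] [142.1  42. ] ang 106.8 solid 0.73
[334. 231.] cen [ 523.  -234.2   15. ] rect [ 521.6 -235. ] [143.5  41.6] ang 76.9 solid 0.73
[334. 212.] cen [ 589.2 -234.1   15. ] rect [ 589.4 -233.9] [150.1  25.5] ang 78.8 solid 0.89
[288. 208.] cen [592.1 -78.3  15. ] rect [592.3 -69.6] [144.1  25.5] ang 83.6 solid 0.83
```

View pics/c3.png

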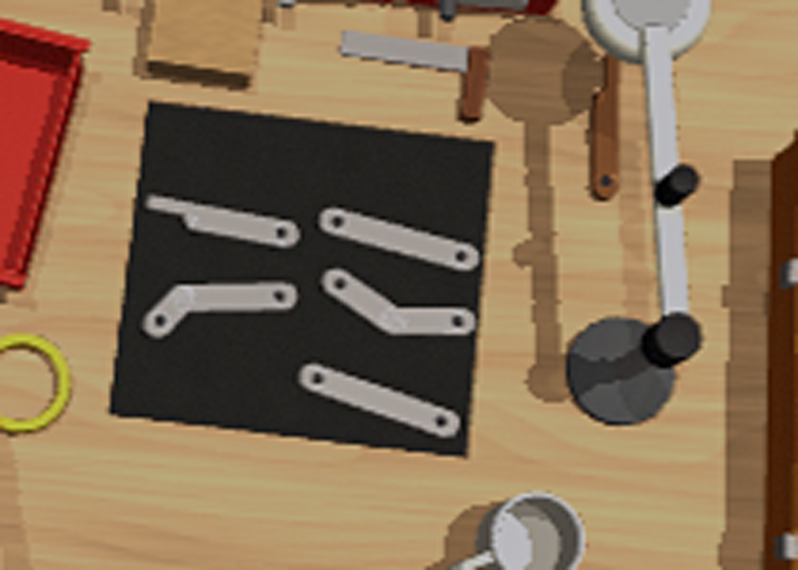

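The mat view is clear. There are two sound bars, 150x25 and straight: A at px (329,255) and B at (334,212). There are three rejects: hooked (287,229), bent (334,231), snapped (288,208). The brown look-alike at px (389,182) is off the mat and not touched. Next I'll measure the rack and bin on the first image.

```bash
python3 - <<'E'
from h import *
s=snap('top'); im=cv2.imread('pics/top0.png')
x,y,w,h=125,140,140,140
cv2.imwrite('pics/c4.png',cv2.resize(im[y:y+h,x:x+w],None,fx=4.2,fy=4.2,interpolation=cv2.INTER_CUBIC))
go(438,-225,120,75); go(438,-225,18,75); print(env.get_obs()['eef_pos'])
E
```

```text
[-0.1, 0.1, 14.9] [-46.34, 1.93, 20.5] q6 -0.21
[-0.1, 0.1, 14.9] [-46.33, 1.95, 30.7] q6 -0.21
[419.70261072 238.63828411 324.64335081]
```

View pics/c4.png

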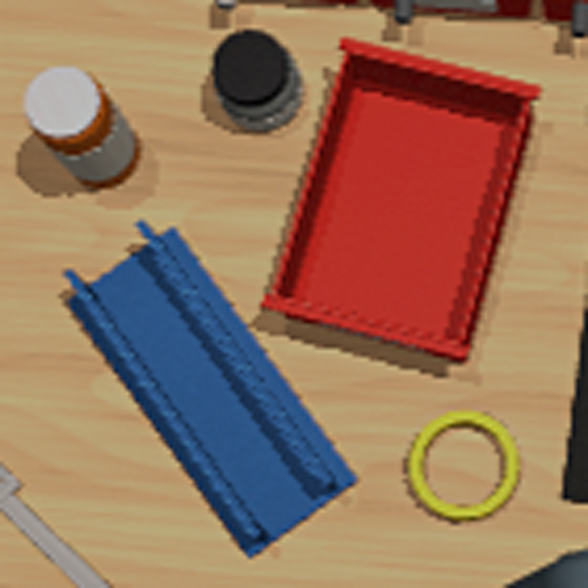

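```bash
python3 - <<'E'
from h import *
s=snap('top')
for n,q,z in (('rack',[(70,274),(143,226),(333,488),(262,540)],70),('bin',[(343,42),(540,93),(467,355),(265,302)],75)):
    P=ray(s,np.array(q)/4.2+[125,140],z)[:,:2]; e=np.roll(P,-1,0)-P
    print(n,P.round(1).tolist(),'c',P.mean(0).round(1),'edges',[(np.linalg.norm(v).round(1),np.degrees(np.arctan2(v[1],v[0])).round(1)) for v in e])
E
```

```text
rack [[548.5, 429.0], [593.2, 375.0], [392.2, 197.8], [346.5, 249.4]] c [470.1 312.8] edges [(np.float64(70.1), np.float64(-50.4)), (np.float64(268.0), np.float64(-138.6)), (np.float64(68.9), np.float64(131.5)), (np.float64(270.4), np.float64(41.6))]
bin [[761.4, 228.3], [730.8, 61.9], [507.2, 101.2], [537.3, 267.8]] c [634.2 164.8] edges [(np.float64(169.2), np.float64(-100.4)), (np.float64(227.1), np.float64(170.0)), (np.float64(169.3), np.float64(79.8)), (np.float64(227.6), np.float64(-10.0))]
```

Call:
move_arm(
  series=[
    [0,0,1,-5,0.2,2,6],
    [0,0,2,-10,0.4,4,5],
    [0,0,4,-15,0.6,6,5],
    [0,0,5,-20,0.8,8,5],
    [0,0,7,-25,1,11,5],
    [0,0,8,-30,1.2,13,5],
    [0,0,10,-34,1.4,15,5],
    [0,0,12,-38,1.6,17,5],
    [0,0,14,-42,1.8,19,5],
    [0,0,15,-46.3,1.9,20.5,5],
    [0,0,15,-46.3,1.9,20.5,5],
    [0,0,15,-46.3,1.9,20.5,5],
    [0,0,15,-46.3,1.9,20.5,5],
    [0,0,15,-46.3,1.9,20.5,5],
    [0,0,15,-46.3,1.9,20.5,5],
  ],
)

```text
clock: 9.2
eef_pos: [439.1, -222.3, 121.4]
orientation: [0.793, 0.609, 0.0, 0.001]
wrist_force: [-0.1, 1.0, 0.0]
finger_gap: 0.569
finger_force: 0.0
```

```bash
python3 - <<'E'
from h import *
o=env.get_obs(); print(o['eef_pos'],o['finger_gap'])
s=snap('wrist','w2.png'); print(proj(s,[(438.3,-225,15)]))
go(438,-225,17,75)
E
```

```text
[ 439.08746701 -222.31264728  121.44569282] 0.569031386787603
[[282.61464734 212.63870917]]
[0.1, 0.0, 0.1] [-0.28, -0.05, 10.44] q6 -0.21
```

View pics/w2.png

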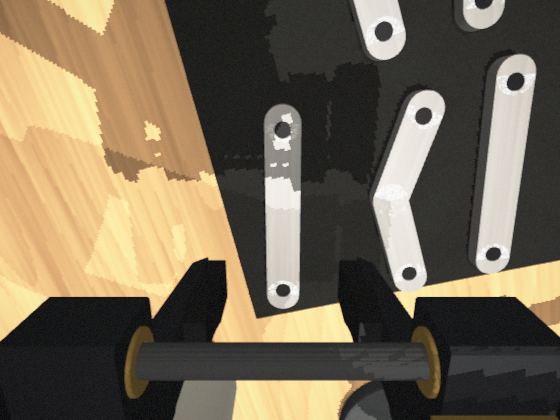

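The bar sits centred between the open fingers (px 283,206). Rack centre is (470,312), axis 41.4°. Bin centre is (634,165), axis -10°. Descending to grip bar A.

Call:
move_arm(
  series=[
    [0,0,0,-0.3,0,4,5],
    [0,0,0,-0.3,0,8,5],
    [0,0,0,-0.3,0,10.4,5],
    [0,0,0,-0.3,0,10.4,5],
    [0,0,0,-0.3,0,10.4,3],
    [0,0,0,-0.3,0,10.4,1.5],
    [0,0,0,-0.3,0,10.4,1.5],
    [0,0,0,-0.3,0,10.4,1.5],
    [0,0,0,-0.3,0,10.4,1.5],
    [0,0,0,-0.3,0,10.4,1.5],
    [0,0,0,-0.3,0,10.4,1.5],
    [0,0,0,-0.3,0,6,1.5],
    [0,0,0,-0.3,0,1,1.5],
    [0,0,0,-0.3,0,-4,1.5],
    [0,0,0,-0.3,0,-6,1.5],
    [0,0,0,-0.3,0,-6,1.5],
  ],
)

```text
clock: 10.85
eef_pos: [439.3, -227.6, 183.7]
orientation: [0.793, 0.609, 0.001, 0.003]
wrist_force: [0.5, -0.5, -4.4]
finger_gap: 0.271
finger_force: 30.0
```

```bash
python3 - <<'E'
from h import *
o=env.get_obs(); print(o['eef_pos'],o['finger_gap'],o['finger_force'])
go(507,345,182,131); go(507,345,86,131)
E
```

```text
[ 439.30814707 -227.63608258  183.73307441] 0.2707319715503939 29.996916353702545
[0.2, 0.3, -56.0] [57.06, -8.29, -0.05] q6 -0.12
[0.2, 0.3, -56.0] [57.09, -8.35, 9.55] q6 -0.12
```

Call:
move_arm(
  series=[
    [0,0,-4,4,-0.5,0,1.5],
    [0,0,-8,8,-1,0,1.5],
    [0,0,-12,12,-1.7,0,1.5],
    [0,0,-17,16.5,-2.4,0,1.5],
    [0,0,-21,21,-3,0,1.5],
    [0,0,-25,25.5,-3.7,0,1.5],
    [0,0,-30,30,-4.3,0,1.5],
    [0,0,-34,34.5,-5,0,1.5],
    [0,0,-39,39,-5.7,0,1.5],
    [0,0,-43,43.5,-6.3,0,1.5],
    [0,0,-48,48,-7,0,1.5],
    [0,0,-52,52,-7.6,0,1.5],
    [0,0,-56,55.5,-8.1,0,1.5],
    [0,0,-56,57.1,-8.3,0,1.5],
    [0,0,-56,57.1,-8.3,0,1.5],
    [0,0,-56,57.1,-8.3,3,1.5],
    [0,0,-56,57.1,-8.3,6,1.5],
    [0,0,-56,57.1,-8.3,7,1.5],
    [0,0,-56,57.1,-8.3,7,1.5],
    [0,0,-56,57.1,-8.3,7,1.5],
  ],
)

```text
clock: 12.85
eef_pos: [506.2, 346.2, 111.3]
orientation: [0.415, 0.91, 0.0, 0.0]
wrist_force: [0.5, 0.5, -3.8]
finger_gap: 0.265
finger_force: 30.0
```

```bash
python3 - <<'E'
from h import *
o=env.get_obs(); print(o['eef_pos'],o['finger_gap'],o['finger_force'],o['wrist_force'])
go(507,345,86,131)
s=snap('side'); print(proj(s,[(507,345,70)]))
im=s['color']; cv2.imwrite('pics/s1.png',cv2.resize(im[180:400,120:400],None,fx=2.7,fy=2.7))
E
```

```text
[506.20064114 346.21824721 111.31851132] 0.26472046934830423 29.99687969684601 [ 0.52379689  0.49506855 -3.78450164]
[0.0, 0.0, -0.1] [-0.14, -0.02, 2.53] q6 -0.12
[[209.7212223  330.16789919]]
```

View pics/s1.png

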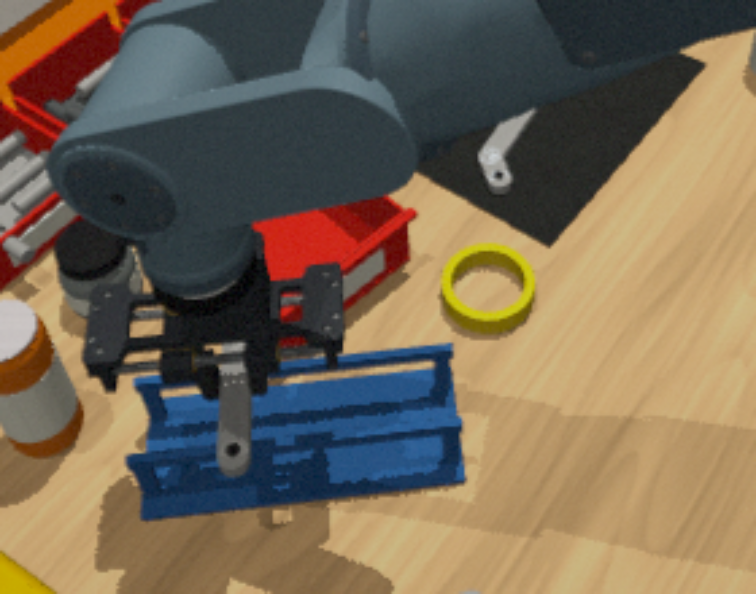

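The bar hangs level and square across both rails, near end at px (235,450). Lowering and releasing.

Call:
move_arm(
  series=[
    [0,0,0,-0.1,0,1.2,1.5],
    [0,0,0,-0.1,0,2.2,1.5],
    [0,0,0,-0.1,0,2.5,1.5],
    [0,0,0,-0.1,0,2.5,1.5],
    [0,0,0,-0.1,0,2.6,1.5],
    [0,0,0,-0.1,0,2.6,3],
    [0,0,0,-0.1,0,2.6,4.5],
    [0,0,0,-0.1,0,2.6,5],
    [0,0,0,-0.1,0,2.6,5],
    [0,0,0,-0.1,0,2.6,5],
    [0,0,0,-0.1,0,0,5],
    [0,0,0,-0.1,0,-4,5],
    [0,0,0,-0.1,0,-9,5],
    [0,0,0,-0.1,0,-9,5],
    [0,0,0,-0.1,0,-9,5],
  ],
)

```text
clock: 14.4
eef_pos: [507.2, 346.5, 202.7]
orientation: [0.415, 0.91, 0.001, 0.001]
wrist_force: [-0.1, -0.4, -0.7]
finger_gap: 0.565
finger_force: 0.0
```

```bash
python3 - <<'E'
from h import *
o=env.get_obs(); print(o['eef_pos'],o['finger_gap'],o['wrist_force'])
s=snap('top'); bars(s); go(589,-234,120,79)
E
```

```text
[507.20810769 346.4689073  202.67284405] 0.5651601340020557 [-0.11082581 -0.36599842 -0.65946092]
[287. 229.] cen [516.1 -70.6  15. ] rect [517.5 -71.2] [144.  42.] ang 106.8 solid 0.73
[334. 231.] cen [ 523.2 -234.    15. ] rect [ 521.9 -235. ] [143.6  42.2] ang 76.3 solid 0.73
[334. 212.] cen [ 589.2 -234.    15. ] rect [ 589.  -233.8] [150.1  26.1] ang 78.7 solid 0.88
[288. 208.] cen [592.1 -78.3  15. ] rect [592.3 -69.6] [144.1  25.5] ang 83.6 solid 0.83
[0.0, -0.0, 52.0] [-49.21, -31.79, 8.07] q6 -0.19
```

Call:
move_arm(
  series=[
    [0,0,4,-4,-2.6,0,5],
    [0,0,8,-8,-5.2,0,5],
    [0,0,12,-12,-7.8,0,5],
    [0,0,16,-16,-10.4,0,5],
    [0,0,20,-20,-13,0,5],
    [0,0,25,-24,-15.6,0,5],
    [0,0,29,-28,-18,1,5],
    [0,0,33,-32,-20.6,2,5],
    [0,0,37,-36,-23.2,3,5],
    [0,0,41,-40,-25.8,4,5],
    [0,0,45,-44,-28.4,5,5],
    [0,0,49,-47,-30.4,6,5],
    [0,0,52,-49.2,-31.8,7,5],
    [0,0,52,-49.2,-31.8,8,5],
    [0,0,52,-49.2,-31.8,8,5],
    [0,0,52,-49.2,-31.8,8,5],
    [0,0,52,-49.2,-31.8,8,5],
  ],
)

```text
clock: 16.15
eef_pos: [589.0, -232.5, 120.8]
orientation: [0.771, 0.637, 0.0, -0.0]
wrist_force: [0.8, 0.2, -0.5]
finger_gap: 0.567
finger_force: 0.0
```

```bash
cat >> h.py <<'E'
def wcheck(P,r=60):
    """wrist: centre & angle of the bright bar nearest to P (top face z=15)"""
    s=snap('wrist'); g=cv2.cvtColor(s['color'],cv2.COLOR_BGR2GRAY); b=(g>95).astype(np.uint8)*255
    m=np.zeros_like(b); cv2.fillConvexPoly(m,proj(s,[(698,0,3),(688,-317,3),(397,-305,3),(411,11,3)]).astype(np.int32),255)
    b&=m; u=proj(s,[P])[0]
    k=max(cv2.findContours(b,cv2.RETR_EXTERNAL,cv2.CHAIN_APPROX_NONE)[0],key=lambda k:(cv2.contourArea(k)>300)*1e4+cv2.pointPolygonTest(k,(float(u[0]),float(u[1])),True))
    c,wh,a=cv2.minAreaRect(ray(s,k.reshape(-1,2),15)[:,:2].astype(np.float32))
    if wh[0]<wh[1]: wh=wh[::-1]; a+=90
    print('wrist rect',np.round(c,1),np.round(wh,1),round(a%180,1))
E
python3 - <<'E'
from h import *
o=env.get_obs(); print(o['eef_pos'],o['finger_gap'])
wcheck((589,-234,15)); go(589,-234,17,79)
E
```

```text
[ 589.02264206 -232.52630485  120.81863816] 0.5674322975195902
wrist rect [ 589.2 -234.1] [145.2  24.8] 78.7
[0.0, 0.0, 0.1] [-0.13, -0.01, 10.42] q6 -0.19
```

Call:
move_arm(
  series=[
    [0,0,0,-0.1,0,4,5],
    [0,0,0,-0.1,0,8,5],
    [0,0,0,-0.1,0,10.4,5],
    [0,0,0,-0.1,0,10.4,5],
    [0,0,0,-0.1,0,10.4,3],
    [0,0,0,-0.1,0,10.4,1.5],
    [0,0,0,-0.1,0,10.4,1.5],
    [0,0,0,-0.1,0,10.4,1.5],
    [0,0,0,-0.1,0,10.4,1.5],
    [0,0,0,-0.1,0,10.4,1.5],
    [0,0,0,-0.1,0,10.4,1.5],
    [0,0,0,-0.1,0,6,1.5],
    [0,0,0,-0.1,0,1,1.5],
    [0,0,0,-0.1,0,-4,1.5],
    [0,0,0,-0.1,0,-7,1.5],
    [0,0,0,-0.1,0,-7,1.5],
  ],
)

```text
clock: 17.8
eef_pos: [591.0, -236.6, 195.9]
orientation: [0.772, 0.636, 0.001, 0.004]
wrist_force: [0.6, -0.1, -2.8]
finger_gap: 0.271
finger_force: 30.0
```

```bash
python3 - <<'E'
from h import *
o=env.get_obs(); print(o['eef_pos'],o['finger_gap'],o['finger_force'])
go(432,279,190,131); go(432,279,86,131)
E
```

```text
[ 591.04078372 -236.61236182  195.93523227] 0.270895753848538 29.995711147785187
[0.3, 0.4, -52.0] [47.58, -25.46, 0.21] q6 -0.14
[0.3, 0.4, -52.0] [47.61, -25.55, 10.61] q6 -0.14
```

Call:
move_arm(
  series=[
    [0,0,-4,4,-2.1,0,1.5],
    [0,0,-8,8,-4.3,0,1.5],
    [0,0,-12,12,-6.4,0,1.5],
    [0,0,-17,16,-8.5,0,1.5],
    [0,0,-21,20,-10.7,0,1.5],
    [0,0,-25,24,-12.8,0,1.5],
    [0,0,-30,28,-15,0,1.5],
    [0,0,-34,32,-17,0,1.5],
    [0,0,-39,36,-19.2,0,1.5],
    [0,0,-43,40,-21.4,0,1.5],
    [0,0,-48,44,-23.5,0,1.5],
    [0,0,-52,47.7,-25.5,0,1.5],
    [0,0,-52,47.7,-25.5,0,1.5],
    [0,0,-52,47.7,-25.5,0,1.5],
    [0,0,-52,47.7,-25.5,3,1.5],
    [0,0,-52,47.7,-25.5,6,1.5],
    [0,0,-52,47.7,-25.5,8,1.5],
    [0,0,-52,47.7,-25.5,8,1.5],
    [0,0,-52,47.7,-25.5,8,1.5],
  ],
)

```text
clock: 19.7
eef_pos: [429.6, 280.7, 110.1]
orientation: [0.416, 0.909, -0.001, -0.001]
wrist_force: [0.6, 0.2, -3.4]
finger_gap: 0.269
finger_force: 30.0
```

```bash
python3 - <<'E'
from h import *
o=env.get_obs(); print(o['eef_pos'],o['finger_gap'],o['finger_force'],o['wrist_force'])
go(432,279,86,131)
s=snap('side'); im=s['color']; cv2.imwrite('pics/s2.png',cv2.resize(im[180:400,120:400],None,fx=2.7,fy=2.7))
E
```

```text
[429.58845743 280.72205276 110.12587759] 0.26911198279007015 29.997490346431732 [ 0.62388902  0.23633453 -3.41327073]
[-0.1, -0.0, -0.1] [-0.29, 0.07, 2.41] q6 -0.14
```

View pics/s2.png

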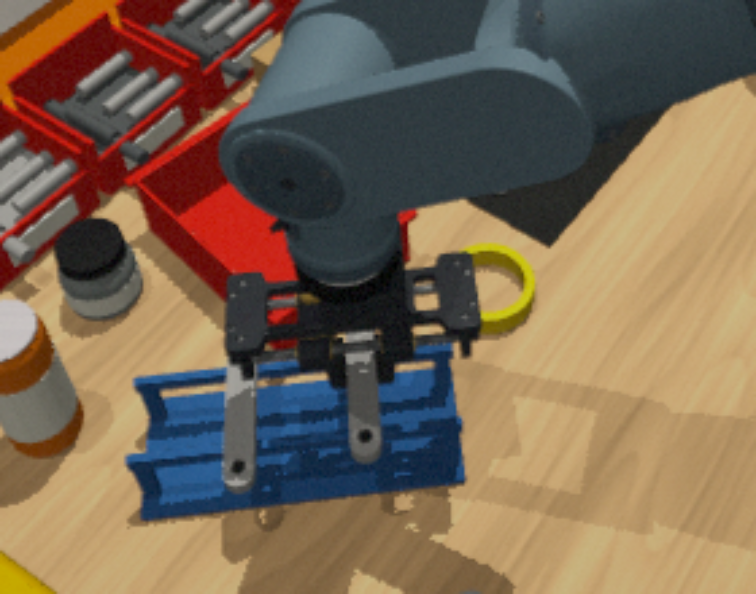

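Bar A lies across the rails at px (240,430), and bar B is held square beside it at (362,400). Lowering and releasing.

Call:
move_arm(
  series=[
    [0,0,0,-0.2,0,1.2,1.5],
    [0,0,0,-0.2,0,2.2,1.5],
    [0,0,0,-0.2,0,2.4,1.5],
    [0,0,0,-0.2,0,2.4,1.5],
    [0,0,0,-0.2,0,2.5,1.5],
    [0,0,0,-0.2,0,2.5,3],
    [0,0,0,-0.2,0,2.5,4.5],
    [0,0,0,-0.2,0,2.5,5],
    [0,0,0,-0.2,0,2.5,5],
    [0,0,0,-0.2,0,2.5,5],
    [0,0,0,-0.2,0,0,5],
    [0,0,0,-0.2,0,-4,5],
    [0,0,0,-0.2,0,-9,5],
    [0,0,0,-0.2,0,-9,5],
    [0,0,0,-0.2,0,-9,5],
  ],
)

```text
clock: 21.25
eef_pos: [431.7, 280.8, 202.1]
orientation: [0.415, 0.91, 0.001, 0.001]
wrist_force: [-0.4, 0.2, -0.5]
finger_gap: 0.563
finger_force: 0.0
```

```bash
python3 - <<'E'
from h import *
o=env.get_obs(); print(o['eef_pos'],o['finger_gap'])
s=snap('top'); b,_=bars(s)
# bent bar edges: contour approx
for k in cv2.findContours(b,cv2.RETR_EXTERNAL,cv2.CHAIN_APPROX_NONE)[0]:
    if cv2.contourArea(k)>60: print(ray(s,cv2.approxPolyDP(k,2,True).reshape(-1,2),15)[:,:2].round(0).tolist())
E
```

```text
[431.68303358 280.8477293  202.11621398] 0.5629301617109236
[287. 229.] cen [516.2 -70.8  15. ] rect [517.8 -72.2] [142.1  42. ] ang 106.8 solid 0.73
[334. 231.] cen [ 523.  -234.2   15. ] rect [ 521.6 -235. ] [143.5  41.6] ang 76.9 solid 0.73
[288. 208.] cen [592.1 -78.3  15. ] rect [592.3 -69.6] [144.1  25.5] ang 83.6 solid 0.83
[[537.0, -141.0], [528.0, -33.0], [497.0, -7.0], [483.0, -8.0], [485.0, -29.0], [508.0, -45.0], [515.0, -135.0]]
[[550.0, -168.0], [535.0, -169.0], [501.0, -230.0], [511.0, -306.0], [528.0, -298.0], [523.0, -236.0], [555.0, -185.0]]
[[604.0, 2.0], [599.0, -27.0], [583.0, -43.0], [574.0, -117.0], [583.0, -141.0], [600.0, -119.0], [612.0, -5.0]]
```

```bash
python3 - <<'E'
from h import *
b=(431.5,280,203,131); go(527,-207,120,60,b)
b=(527,-207,17,60); go(661,162,180,-27,b); go(661,162,48,-27,b)
E
```

```text
[0.0, 0.0, 71.0] [-43.02, -24.74, 8.3] q6 0.15
[0.0, 0.0, 87.0] [38.66, -6.85, -16.3] q6 2.28
[0.0, 0.0, 87.0] [38.66, -6.85, -3.1] q6 2.28
```

Call:
move_arm(
  series=[
    [0,0,6,-3.5,-2,0,5],
    [0,0,12,-7.2,-4.1,0,5],
    [0,0,18,-11,-6.2,0,5],
    [0,0,24,-14.5,-8.3,0,5],
    [0,0,30,-18,-10.4,0,5],
    [0,0,36,-21.5,-12.4,0,5],
    [0,0,42,-25,-14.4,1,5],
    [0,0,48,-29,-16.6,2,5],
    [0,0,54,-33,-19,3,5],
    [0,0,60,-37,-21.3,4,5],
    [0,0,66,-40,-23,5,5],
    [0,0,71,-43,-24.7,6,5],
    [0,0,71,-43,-24.7,7,5],
    [0,0,71,-43,-24.7,8.3,5],
    [0,0,71,-43,-24.7,8.3,5],
    [0,0,71,-43,-24.7,8.3,5],
    [0,0,71,-43,-24.7,8.3,5],
  ],
)

```text
clock: 23.0
eef_pos: [526.7, -205.1, 118.1]
orientation: [0.866, 0.501, 0.0, 0.0]
wrist_force: [-0.7, 0.5, 0.1]
finger_gap: 0.567
finger_force: 0.0
```

```bash
python3 - <<'E'
from h import *
o=env.get_obs(); print(o['eef_pos'],o['finger_gap'])
s=snap('wrist','w3.png'); print(proj(s,[(527,-207,15)])); go(527,-207,17,60)
E
```

```text
[ 526.69843578 -205.05601805  118.09795864] 0.5673237624556946
[[284.37914368 212.35831169]]
[0.1, 0.0, 0.1] [-0.14, 0.08, 10.14] q6 0.15
```

View pics/w3.png

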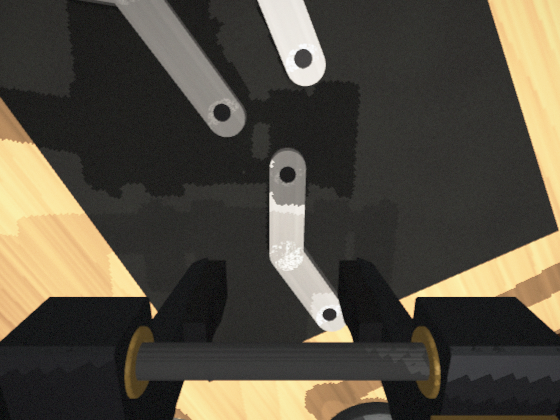

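The target leg is straight between the fingers (hole at 288,175, bend at 288,250). Gripping it.

Call:
move_arm(
  series=[
    [0,0,0,-0.1,0,4,5],
    [0,0,0,-0.1,0,8,5],
    [0,0,0,-0.1,0,10.2,5],
    [0,0,0,-0.1,0,10.2,5],
    [0,0,0,-0.1,0,10.2,3],
    [0,0,0,-0.1,0,10.2,1.5],
    [0,0,0,-0.1,0,10.2,1.5],
    [0,0,0,-0.1,0,10.2,1.5],
    [0,0,0,-0.1,0,10.2,1.5],
    [0,0,0,-0.1,0,10.2,1.5],
    [0,0,0,-0.1,0,6,1.5],
    [0,0,0,-0.1,0,1,1.5],
    [0,0,0,-0.1,0,-4,1.5],
    [0,0,0,-0.1,0,-6,1.5],
    [0,0,0,-0.1,0,-6,1.5],
  ],
)

```text
clock: 24.55
eef_pos: [527.5, -208.0, 181.1]
orientation: [0.866, 0.5, 0.001, 0.003]
wrist_force: [0.1, -1.6, -3.7]
finger_gap: 0.266
finger_force: 30.0
```

Call:
move_arm(
  series=[
    [0,0,7,3.5,-0.6,0,1.5],
    [0,0,15,7,-1.2,0,1.5],
    [0,0,23,11,-1.9,0,1.5],
    [0,0,31,15,-2.6,0,1.5],
    [0,0,39,19,-3.4,0,1.5],
    [0,0,47,23,-4.1,0,1.5],
    [0,0,55,27,-4.8,0,1.5],
    [0,0,63,31,-5.5,0,1.5],
    [0,0,71,34.5,-6.1,0,1.5],
    [0,0,79,37,-6.5,0,1.5],
    [0,0,87,38.7,-6.9,0,1.5],
    [0,0,87,38.7,-6.9,0,1.5],
    [0,0,87,38.7,-6.9,0,1.5],
    [0,0,87,38.7,-6.9,0,1.5],
    [0,0,87,38.7,-6.9,0,1.5],
  ],
)

```text
clock: 26.05
eef_pos: [659.4, 161.5, 177.0]
orientation: [0.972, -0.233, -0.001, 0.0]
wrist_force: [0.3, 0.3, -2.5]
finger_gap: 0.27
finger_force: 30.0
```

```bash
python3 - <<'E'
from h import *
o=env.get_obs(); print(o['eef_pos'],o['finger_gap'],o['finger_force']); go(661,162,48,-27)
E
```

```text
[659.39786489 161.49339267 177.0087164 ] 0.27049306790831 29.984899163246155
[0.0, 0.1, -0.0] [0.13, -0.13, 12.9] q6 2.28
```

Call:
move_arm(
  series=[
    [0,0,0,0.1,0,4,1.5],
    [0,0,0,0.1,0,8,1.5],
    [0,0,0,0.1,0,11,1.5],
    [0,0,0,0.1,0,12.9,1.5],
    [0,0,0,0.1,0,12.9,1.5],
    [0,0,0,0.1,0,12.9,3],
    [0,0,0,0.1,0,12.9,5],
    [0,0,0,0.1,0,12.9,5],
    [0,0,0,0.1,0,12.9,5],
    [0,0,0,0.1,0,12.9,5],
    [0,0,0,0.1,0,9,5],
    [0,0,0,0.1,0,4,5],
    [0,0,0,0.1,0,0,5],
    [0,0,0,0.1,0,0,5],
    [0,0,0,0.1,0,0,5],
  ],
)

```text
clock: 27.55
eef_pos: [661.5, 162.4, 179.6]
orientation: [0.972, -0.233, 0.002, -0.0]
wrist_force: [-1.8, 0.2, -0.0]
finger_gap: 0.565
finger_force: 0.0
```

```bash
python3 - <<'E'
from h import *
o=env.get_obs(); print(o['eef_pos'],o['finger_gap'],o['wrist_force'])
s=snap('top'); b,_=bars(s); s=snap('side','s3.png'); bars(s)
go(522,-85,120,95)
E
```

```text
[661.45399924 162.35460246 179.56260378] 0.5651349951908572 [-1.81223281  0.23643836 -0.00512194]
[288. 229.] cen [516.5 -71.3  15. ] rect [517.5 -71.2] [144.  42.] ang 106.8 solid 0.73
[288. 208.] cen [592.1 -77.3  15. ] rect [592.2 -69.6] [144.1  26. ] ang 83.4 solid 0.83
[308. 232.] cen [515.8 -68.3  15. ] rect [518.8 -71.5] [154.3  45.6] ang 107.2 solid 0.79
[285. 221.] cen [593.5 -71.8  15. ] rect [592.9 -70.3] [151.3  34.4] ang 83.9 solid 0.89
[-0.1, 0.1, -122.0] [-1.03, 28.27, 5.66] q6 -0.25
```

```bash
python3 - <<'E'
from h import *
b=(522,-85,17,95); go(646,144,180,158,b); 
E
```

```text
[0.0, 0.0, -63.0] [21.73, 14.35, -16.3] q6 -0.97
```

Call:
move_arm(
  series=[
    [0,0,-8,0,2,-1,5],
    [0,0,-16,0,4,-1,5],
    [0,0,-24,0,6,-1,5],
    [0,0,-32,-0.1,8,-1,5],
    [0,0,-40,-0.2,10,-1,5],
    [0,0,-48,-0.3,12,-1,5],
    [0,0,-56,-0.4,14,-1,5],
    [0,0,-64,-0.5,16,-1,5],
    [0,0,-72,-0.6,18,0,5],
    [0,0,-80,-0.7,20,0,5],
    [0,0,-88,-0.8,22,1,5],
    [0,0,-96,-0.9,24,2,5],
    [0,0,-104,-1,26,3,5],
    [0,0,-112,-1,28.3,4,5],
    [0,0,-120,-1,28.3,5,5],
    [0,0,-122,-1,28.3,5.7,5],
    [0,0,-122,-1,28.3,5.7,5],
    [0,0,-122,-1,28.3,5.7,5],
    [0,0,-122,-1,28.3,5.7,5],
  ],
)

```text
clock: 29.55
eef_pos: [523.2, -85.2, 120.5]
orientation: [0.676, 0.737, -0.0, -0.0]
wrist_force: [0.7, 0.6, -0.2]
finger_gap: 0.569
finger_force: 0.0
```

```bash
python3 - <<'E'
from h import *
o=env.get_obs(); print(o['eef_pos'],o['finger_gap'])
s=snap('wrist','w4.png'); print(proj(s,[(522,-85,15)])); go(522,-85,17,95)
E
```

```text
[523.150071   -85.17395715 120.50718005] 0.5688540205161571
[[281.51571462 209.31496691]]
[-0.0, -0.0, -0.0] [0.03, -0.13, 10.38] q6 -0.25
```

View pics/w4.png

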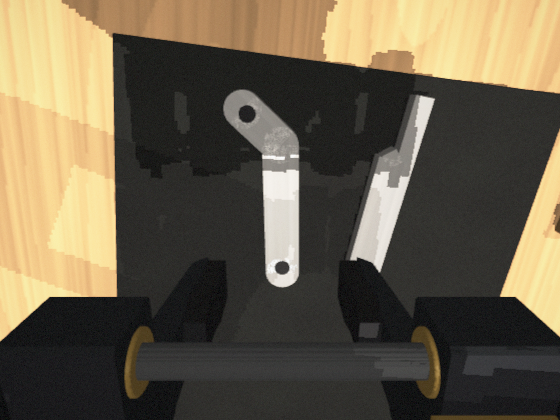

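The hooked bar's straight part is centred at px (282,210), and the snapped bar to its right is outside the finger path. Gripping it.

Call:
move_arm(
  series=[
    [0,0,0,0,-0.1,4,5],
    [0,0,0,0,-0.1,8,5],
    [0,0,0,0,-0.1,10.4,5],
    [0,0,0,0,-0.1,10.4,5],
    [0,0,0,0,-0.1,10.4,3],
    [0,0,0,0,-0.1,10.4,1.5],
    [0,0,0,0,-0.1,10.4,1.5],
    [0,0,0,0,-0.1,10.4,1.5],
    [0,0,0,0,-0.1,10.4,1.5],
    [0,0,0,0,-0.1,10.4,1.5],
    [0,0,0,0,-0.1,6,1.5],
    [0,0,0,0,-0.1,1,1.5],
    [0,0,0,0,-0.1,-4,1.5],
    [0,0,0,0,-0.1,-6,1.5],
    [0,0,0,0,-0.1,-6,1.5],
  ],
)

```text
clock: 31.1
eef_pos: [524.3, -86.2, 184.3]
orientation: [0.676, 0.737, 0.001, 0.003]
wrist_force: [-0.7, 0.0, -2.9]
finger_gap: 0.267
finger_force: 30.0
```

Call:
move_arm(
  series=[
    [0,0,-7,2.4,1.6,0,1.5],
    [0,0,-14,4.8,3.2,0,1.5],
    [0,0,-21,7.2,4.8,0,1.5],
    [0,0,-28,9.6,6.4,0,1.5],
    [0,0,-35,12,8,0,1.5],
    [0,0,-42,14.4,9.6,0,1.5],
    [0,0,-49,16.8,11.1,0,1.5],
    [0,0,-56,19.2,12.7,0,1.5],
    [0,0,-63,21.7,14.4,0,1.5],
    [0,0,-63,21.7,14.4,0,1.5],
    [0,0,-63,21.7,14.4,0,1.5],
    [0,0,-63,21.7,14.4,0,1.5],
  ],
)

```text
clock: 32.3
eef_pos: [645.6, 142.4, 178.7]
orientation: [0.192, 0.981, -0.001, -0.002]
wrist_force: [0.1, -0.3, -1.7]
finger_gap: 0.27
finger_force: 30.0
```

```bash
python3 - <<'E'
from h import *
o=env.get_obs(); print(o['eef_pos'],o['finger_gap'],o['finger_force']); go(646,144,55,158)
E
```

```text
[645.60852849 142.43678589 178.71769515] 0.2698326269433048 29.96524840593338
[-0.1, -0.2, -0.1] [-0.01, 0.18, 12.37] q6 -0.97
```

Call:
move_arm(
  series=[
    [0,0,0,0,0.1,4,1.5],
    [0,0,0,0,0.1,8,1.5],
    [0,0,0,0,0.1,11,1.5],
    [0,0,0,0,0.1,12.4,1.5],
    [0,0,0,0,0.1,12.4,1.5],
    [0,0,0,0,0.1,12.4,3],
    [0,0,0,0,0.1,12.4,5],
    [0,0,0,0,0.1,12.4,5],
    [0,0,0,0,0.1,12.4,5],
    [0,0,0,0,0.1,12.4,5],
    [0,0,0,0,0.1,9,5],
    [0,0,0,0,0.1,4,5],
    [0,0,0,0,0.1,0,5],
    [0,0,0,0,0.1,0,5],
    [0,0,0,0,0.1,0,5],
  ],
)

```text
clock: 33.8
eef_pos: [648.0, 144.3, 182.5]
orientation: [0.191, 0.982, 0.0, 0.002]
wrist_force: [-0.1, -0.3, -1.4]
finger_gap: 0.565
finger_force: 0.0
```

```bash
python3 - <<'E'
from h import *
o=env.get_obs(); print(o['eef_pos'],o['finger_gap'],o['wrist_force'])
s=snap('top'); b,_=bars(s)
go(587,-95,120,83)
b=(587,-95,17,83); go(630,185,180,170,b); go(630,185,180,-10,b)
E
```

```text
[647.98624099 144.30200441 182.46125187] 0.5650851557146502 [-0.10857492 -0.33276185 -1.39026501]
[288. 208.] cen [592.1 -77.6  15. ] rect [592.4 -69.6] [144.1  26.2] ang 83.1 solid 0.83
[-0.0, -0.0, 75.0] [-3.42, -24.42, 6.05] q6 -0.04
[0.0, 0.0, -87.0] [28.32, 0.86, -16.3] q6 -1.11
[0.0, 0.0, 93.0] [28.32, 0.86, -16.3] q6 2.03
```

Call:
move_arm(
  series=[
    [0,0,8,-0.3,-2.5,0,5],
    [0,0,16,-0.7,-5,0,5],
    [0,0,24,-1,-7.5,0,5],
    [0,0,32,-1.3,-10,0,5],
    [0,0,40,-1.5,-12.5,0,5],
    [0,0,48,-1.8,-15,0,5],
    [0,0,56,-2,-17.5,0,5],
    [0,0,64,-2.2,-20,1,5],
    [0,0,70,-2.4,-22.5,3,5],
    [0,0,74,-2.7,-24.5,5,5],
    [0,0,74,-2.7,-24.5,6,5],
    [0,0,74,-2.7,-24.5,6,5],
    [0,0,74,-2.7,-24.5,6,5],
    [0,0,74,-2.7,-24.5,6,5],
  ],
)

```text
clock: 35.25
eef_pos: [581.1, -92.2, 121.4]
orientation: [0.743, 0.67, 0.0, 0.0]
wrist_force: [0.7, 0.2, -0.3]
finger_gap: 0.574
finger_force: 0.0
```

```bash
python3 - <<'E'
from h import *
o=env.get_obs(); print(o['eef_pos'],o['finger_gap'])
wcheck((590,-88,15)); s=snap('wrist','w5.png'); print(proj(s,[(590,-88,15)])); go(590,-88,17,84)
E
```

```text
[581.09777087 -92.24778422 121.38585192] 0.5738782080043023
wrist rect [591.6 -72.6] [142.5  24.7] 83.8
[[294.79321739 201.74117564]]
[0.1, 0.0, 0.1] [0.54, 0.81, 10.47] q6 -0.04
```

View pics/w5.png

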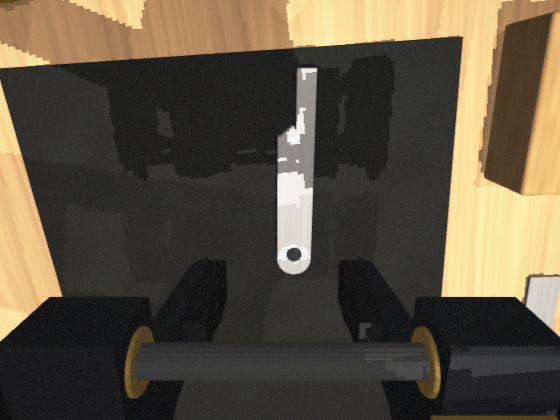

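This is the snapped bar: steel, on the mat, body at px (294,200), step at (290,130). The brown one is elsewhere. Shifting onto it and gripping.

Call:
move_arm(
  series=[
    [0,0,0,0.5,0.8,3,5],
    [0,0,0,0.5,0.8,6,5],
    [0,0,0,0.5,0.8,9,5],
    [0,0,0,0.5,0.8,10.4,5],
    [0,0,0,0.5,0.8,10.4,4],
    [0,0,0,0.5,0.8,10.4,2.5],
    [0,0,0,0.5,0.8,10.4,1.5],
    [0,0,0,0.5,0.8,10.4,1.5],
    [0,0,0,0.5,0.8,10.4,1.5],
    [0,0,0,0.5,0.8,10.4,1.5],
    [0,0,0,0.5,0.8,6,1.5],
    [0,0,0,0.5,0.8,1,1.5],
    [0,0,0,0.5,0.8,-4,1.5],
    [0,0,0,0.5,0.8,-6,1.5],
    [0,0,0,0.5,0.8,-6,1.5],
  ],
)

```text
clock: 36.85
eef_pos: [590.8, -89.7, 184.5]
orientation: [0.743, 0.669, 0.002, 0.003]
wrist_force: [-0.2, 0.2, -2.8]
finger_gap: 0.268
finger_force: 30.0
```

Call:
move_arm(
  series=[
    [0,0,-8,2.5,0.1,0,1.5],
    [0,0,-16,5,0.2,0,1.5],
    [0,0,-24,7.5,0.4,0,1.5],
    [0,0,-32,10,0.6,0,1.5],
    [0,0,-40,12.5,0.7,0,1.5],
    [0,0,-48,15,0.9,0,1.5],
    [0,0,-56,17.5,1,0,1.5],
    [0,0,-64,20,1.2,0,1.5],
    [0,0,-72,23,1.3,0,1.5],
    [0,0,-80,26,1.5,0,1.5],
    [0,0,-86,27.6,1.6,0,1.5],
    [0,0,-86,27.6,1.6,0,1.5],
    [0,0,-86,27.6,1.6,0,1.5],
    [0,0,-86,27.6,1.6,0,1.5],
  ],
)

```text
clock: 38.25
eef_pos: [633.0, 182.6, 179.3]
orientation: [0.089, 0.996, -0.0, -0.001]
wrist_force: [0.5, -0.3, -2.6]
finger_gap: 0.27
finger_force: 30.0
```

```bash
python3 - <<'E'
from h import *
o=env.get_obs(); print(o['eef_pos'],o['finger_gap'],o['finger_force']); go(636,185,55,170)
E
```

```text
[633.01635869 182.64448469 179.26466181] 0.27047326506480884 29.990140199661255
[-0.1, -0.1, -0.2] [-0.28, 0.3, 12.43] q6 -1.11
```

Call:
move_arm(
  series=[
    [0,0,0,0,0,4,1.5],
    [0,0,0,0,0,8,1.5],
    [0,0,0,0,0,11,1.5],
    [0,0,0,0,0,12.4,1.5],
    [0,0,0,0,0,12.4,1.5],
    [0,0,0,0,0,12.4,3],
    [0,0,0,0,0,12.4,5],
    [0,0,0,0,0,12.4,5],
    [0,0,0,0,0,12.4,5],
    [0,0,0,0,0,12.4,5],
    [0,0,0,0,0,9,5],
    [0,0,0,0,0,4,5],
    [0,0,0,0,0,-2,5],
    [0,0,0,0,0,-8,7],
    [0,0,0,0,0,-13,8.8],
    [0,0,0,0,0,-13,8.8],
    [0,0,0,0,0,-13,8.8],
  ],
)

```text
clock: 39.95
eef_pos: [635.5, 184.2, 316.2]
orientation: [0.087, 0.996, 0.001, 0.004]
wrist_force: [0.2, 0.0, -0.8]
finger_gap: 0.905
finger_force: 0.0
```

```bash
python3 - <<'E'
from h import *
o=env.get_obs(); print(o['eef_pos'],o['finger_gap'],o['wrist_force'])
a=np.radians(4); pv=np.array([484,-445])
s=snap('top'); im=s['color']; print('pred knob top px',proj(s,[(pv[0]+120*np.cos(a),pv[1]+120*np.sin(a),255)]))
cv2.imwrite('pics/t9.png',cv2.resize(im[100:285,125:425],None,fx=2.6,fy=2.6,interpolation=cv2.INTER_CUBIC))
go(500,-150,313,90); go(604,-437,313,4)
E
```

```text
[635.48518722 184.21295605 316.23612094] 0.9051999393060046 [ 0.18633061  0.04585706 -0.79766172]
pred knob top px [[411.09911923 196.57213417]]
[0.2, 0.1, 80.0] [7.43, -35.23, -0.1] q6 -0.29
[0.3, -0.1, 166.0] [-7.8, -61.69, -0.07] q6 0.87
```

View pics/t9.png

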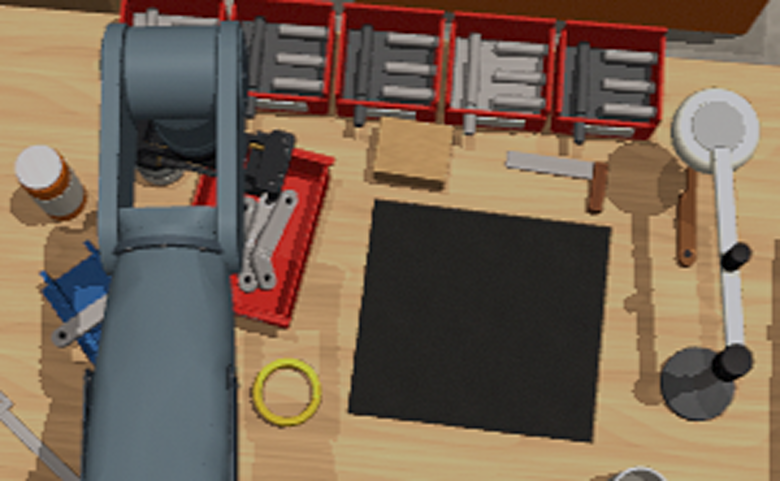

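The mat is empty, the rejects are in the bin at px (265,230), and a bar is visible on the rack at (85,325). The knob top is at crop (738,256). Going back to the lamp.

```bash
python3 - <<'E'
from h import *
s=snap('top')
k=ray(s,np.array((738,256))/2.6+[125,100],255)[0]; h=ray(s,np.array((716,130))/2.6+[125,100],195)[0]; print('knob',k,'head',h)
for p in (k,h): d=p[:2]-[484,-445]; print(np.linalg.norm(d),np.degrees(np.arctan2(d[1],d[0])))
E
```

```text
knob [ 597.21109169 -429.92981556  255.        ] head [ 772.32268335 -414.2125182   195.        ]
114.20972699539398 7.582396689717278
289.9617884640719 6.09502432526521
```

Call:
move_arm(
  series=[
    [0,0,8.3,-0.3,-3,0,8.8],
    [0,0,16.6,-0.6,-6,0,8.8],
    [0,0,24.9,-1,-9,0,8.8],
    [0,0,33.2,-1.4,-12,0,8.8],
    [0,0,41.5,-1.8,-15,0,8.8],
    [0,0,49.8,-2.2,-18,0,8.8],
    [0,0,58.1,-2.6,-21,0,8.8],
    [0,0,66.4,-3,-24,0,8.8],
    [0,0,74.7,-3.4,-27,0,8.8],
    [0,0,83,-3.8,-30,0,8.8],
    [0,0,91.3,-4.2,-33,0,8.8],
    [0,0,99.6,-4.6,-36,0,8.8],
    [0,0,107.9,-5,-39,0,8.8],
    [0,0,116.2,-5.4,-43,0,8.8],
    [0,0,124.5,-5.8,-47,0,8.8],
    [0,0,132.8,-6.2,-51,0,8.8],
    [0,0,141.1,-6.6,-55,0,8.8],
    [0,0,149.4,-7,-58,0,8.8],
    [0,0,157.7,-7.4,-60,0,8.8],
    [0,0,166,-7.8,-61.7,0,8.8],
  ],
)

```text
clock: 42.05
eef_pos: [601.9, -438.3, 306.3]
orientation: [1.0, 0.031, -0.002, -0.002]
wrist_force: [0.2, -0.0, -0.5]
finger_gap: 0.997
finger_force: 0.0
```

Call:
move_arm(
  series=[
    [0,0,0,0,0,0,8.8],
    [0,0,0,0,0,0,8.8],
    [0,0,0,0,0,0,8.8],
    [0,0,0,0,0,0,8.8],
  ],
)

```text
clock: 42.45
eef_pos: [603.6, -436.0, 310.5]
orientation: [0.999, 0.036, -0.0, -0.0]
wrist_force: [-0.3, 0.6, -0.8]
finger_gap: 0.997
finger_force: 0.0
```

```bash
python3 - <<'E'
from h import *
o=env.get_obs(); print(o['eef_pos'],o['orientation'])
s=snap('wrist','w6.png')
for x,y in ((604,-437),(604,-433),(604,-441)): print(proj(s,[(x,y,255)]))
E
```

```text
[ 603.57407123 -435.99323978  310.5216613 ] [ 9.99339755e-01  3.63312955e-02 -1.36499323e-04 -2.68557471e-04]
[[283.43353838 236.72645483]]
[[276.35119491 236.24917931]]
[[290.50984155 237.2033233 ]]
```

View pics/w6.png

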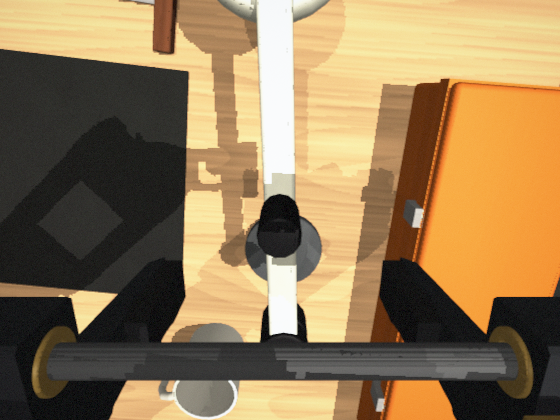

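The knob top is at px (280,238), centred. Working out the swing back, turn of about 73°.

```bash
python3 - <<'E'
from h import *
for k in list(range(0,71,5))+[73,75]:
    a=np.radians(4+k); go(484+120*np.cos(a),-445+120*np.sin(a),236,4+k,base=(603.7,-436.6,236,4))
E
```

```text
[0.0, 0.0, 0.0] [0.0, 0.0, 0.0] q6 0.87
[0.0, 0.0, -5.0] [-0.05, -1.04, 0.0] q6 0.8
[0.0, 0.0, -10.0] [-0.18, -2.08, 0.0] q6 0.72
[0.0, 0.0, -15.0] [-0.41, -3.1, 0.0] q6 0.64
[0.0, 0.0, -20.0] [-0.72, -4.1, 0.0] q6 0.56
[0.0, 0.0, -25.0] [-1.12, -5.07, 0.0] q6 0.48
[0.0, 0.0, -30.0] [-1.61, -6.0, 0.0] q6 0.4
[0.0, 0.0, -35.0] [-2.17, -6.88, 0.0] q6 0.32
[0.0, 0.0, -40.0] [-2.81, -7.71, 0.0] q6 0.24
[0.0, 0.0, -45.0] [-3.51, -8.48, 0.0] q6 0.15
[0.0, 0.0, -50.0] [-4.29, -9.19, 0.0] q6 0.07
[0.0, 0.0, -55.0] [-5.12, -9.83, 0.0] q6 -0.02
[0.0, 0.0, -60.0] [-6.0, -10.39, 0.0] q6 -0.11
[0.0, 0.0, -65.0] [-6.93, -10.87, 0.0] q6 -0.2
[0.0, 0.0, -70.0] [-7.9, -11.27, 0.0] q6 -0.29
[0.0, 0.0, -73.0] [-8.49, -11.47, 0.0] q6 -0.34
[0.0, 0.0, -75.0] [-8.89, -11.59, 0.0] q6 -0.38
```

Call:
move_arm(
  series=[
    [0,0,0,0,0,3,8.8],
    [0,0,0,0,0,6,8.8],
    [0,0,0,0,0,7.4,8.8],
    [0,0,0,0,0,7.4,6],
    [0,0,0,0,0,7.4,4],
    [0,0,0,0,0,7.4,3],
    [0,0,0,0,0,7.4,3],
    [0,0,0,0,0,7.4,3],
    [0,0,0,0,0,7.4,3],
    [0,0,0,0,0,7.4,3],
    [0,0,0,0,0,7.4,3],
    [0,0,0,0,0,7.4,3],
  ],
)

```text
clock: 43.7
eef_pos: [603.3, -436.9, 236.8]
orientation: [0.999, 0.035, -0.0, -0.0]
wrist_force: [-0.1, 2.0, 1.3]
finger_gap: 0.337
finger_force: 1.0
```

Call:
move_arm(
  series=[
    [0,0,-5,-0.05,-1,0,3],
    [0,0,-10,-0.2,-2.1,0,3],
    [0,0,-15,-0.4,-3.1,0,3],
    [0,0,-20,-0.7,-4.1,0,3],
    [0,0,-25,-1.1,-5.1,0,3],
    [0,0,-30,-1.6,-6,0,3],
    [0,0,-35,-2.2,-6.9,0,3],
    [0,0,-40,-2.8,-7.7,0,3],
    [0,0,-45,-3.5,-8.5,0,3],
    [0,0,-50,-4.3,-9.2,0,3],
    [0,0,-55,-5.1,-9.8,0,3],
    [0,0,-60,-6,-10.4,0,3],
    [0,0,-65,-6.9,-10.9,0,3],
    [0,0,-70,-7.9,-11.3,0,3],
    [0,0,-73,-8.5,-11.5,0,3],
    [0,0,-74,-8.7,-11.5,0,3],
    [0,0,-74,-8.7,-11.5,0,3],
    [0,0,-74,-8.7,-11.5,0,3],
    [0,0,-74,-8.7,-11.5,0,3],
    [0,0,-74,-8.7,-11.5,0,3],
  ],
)

```text
clock: 45.7
eef_pos: [508.6, -328.7, 236.6]
orientation: [0.777, 0.629, -0.0, -0.0]
wrist_force: [-0.0, 0.9, 0.5]
finger_gap: 0.339
finger_force: 0.0
```

Call:
move_arm(
  series=[
    [0,0,0,0,0,0,5],
    [0,0,0,0,0,0,8],
    [0,0,0,0,0,0,8.8],
    [0,0,0,0,0,0,8.8],
    [0,0,0,0,0,0,8.8],
    [0,0,0,0,0,0,8.8],
    [0,0,0,0,0,0,8.8],
    [0,0,0,0,0,-4,8.8],
    [0,0,0,0,0,-8,8.8],
    [0,0,0,0,0,-12,8.8],
    [0,0,0,-4,0,-12,8.8],
    [0,0,0,-8,0,-12,8.8],
    [0,0,0,-12,0,-12,8.8],
    [0,0,0,-16,0,-12,8.8],
    [0,0,0,-16,0,-12,8.8],
    [0,0,0,-16,0,-12,8.8],
  ],
)

```text
clock: 47.3
eef_pos: [474.7, -485.6, 356.0]
orientation: [0.778, 0.629, 0.0, -0.001]
wrist_force: [-0.4, 0.7, 0.1]
finger_gap: 0.998
finger_force: 0.0
```

```bash
python3 - <<'E'
from h import *
o=env.get_obs(); print(o['eef_pos'],o['clock'],o['wrist_force'])
s=snap('top'); im=s['color']
print(proj(s,[(549,-152,195),(470,312,70),(634,165,4)]))
cv2.imwrite('pics/t10.png',cv2.resize(im[120:300,120:420],None,fx=2.66,fy=2.66,interpolation=cv2.INTER_CUBIC))
E
```

```text
[ 474.67563336 -485.61779864  355.95146808] 47.3 [-0.39148851  0.71232155  0.06293743]
[[315.09087951 210.81792265]
 [173.05867369 230.59588675]
 [222.93388289 191.95928787]]
```

View pics/t10.png

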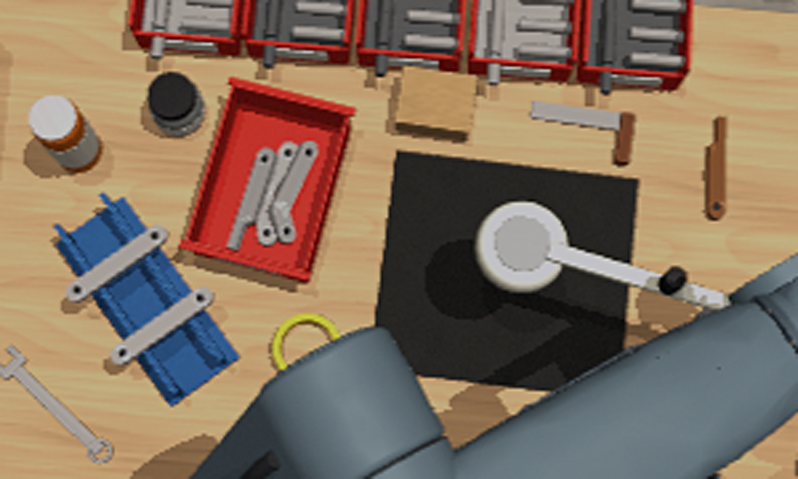

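The two sound bars lie square across both rails, with midpoints at crop (116,263) and (162,326), symmetric about the rack centre. All three rejects are in the bin. The lamp head at px (316,212) is within about 6 mm of the mat middle at (315,211), and the robot touches nothing. Handing in.

```bash
python3 -c "
from h import *
print(env.hand_in())"
```

```text
the job is handed in; nothing more can be done
None
```

The job is handed in, though the hand-in returned no verdict: the last top view shows both sound bars on the rack, the three rejects (bent, hooked, snapped) in the scrap bin, and the lamp head within about 6 mm of the mat's middle.

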